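# Slide the thin lid off the tray's edge and close the keepsake box

### The arm

A 6-joint arm with a two-finger parallel gripper is mounted at the origin on the work surface. World frame = base frame: x ahead of the robot, y to its left, z up, the work surface at z = 0. Lengths are in m, angles in degrees, forces in N, time in s.
With the tool pointing down it reaches from about 0.375 to 0.9 m from the base axis. Payload 3.1 kg.
Tool frame: the origin (TCP) lies on the centre line of the jaws, within the pads' length; the fingertips stand 25 mm ahead of it and the grasp point (between the pads) lies 6 mm ahead of it; z points along the fingers, y is the line along which they close (so a half turn about z gives the same grasp; the last joint's range is limited). The gripper opens to 87 mm and grips with 3 to 60 N. Pads are 19 mm wide; open, the fingers measure 117 mm over their backs; the gripper's body (75 mm by 190 mm) begins 51 mm behind the grasp point.
Start: joints at [-84.196, 30.224, 82.088, -0, 67.689, -10.227], TCP at [0.173, -0.601, 0.21] pointing down, gripper open.
Joint ranges: [-176.69, 176.69], [-43.24, 126.21], [12.49, 139.97], [-82, 262], [0, 151.66], [-163.58, 163.58]. Speed limits (degrees/s): [159.86, 159.86, 180, 180, 180, 180].

### API

Orientations are given as a 3x3 rotation matrix whose columns are the frame's x, y, z axes.
In Python, from rig import * gives the robot as it stands.
- The arm moves only by the tool step_arm, never from a script. Its argument "steps" is a list of rows, each a list of 7 numbers: the shift along the tool's x, y, z normalised to -1 to 1, where 1 is 0.3 m, then the turn, a rotation vector about the tool's x, y, z normalised to -1 to 1, where 1 is 45 degrees, then the gripper's target within -1 to 1 (shut at 1, half-way at 0, fully open at -1). A call has 1 to 8 rows; each row is the pose to reach, as a shift and turn from the pose commanded when the call began, along the tool's axes at that moment; what a row does not reach only later rows make up. A row lasts 1/12 s, in which the tool goes at most 41.7 mm and 7.16 degrees, less where a joint would pass 70% of its speed; a pose out of reach is approached as far as the arm can. A call with a number of a shift or a turn outside -1 to 1 is refused whole. A call with a gripper value outside its range is refused whole. The fingers move at their own pace and stop on an object; the grip force is fixed at half the most. Time passes only in rows, so rows that repeat a pose let the fingers close. It gives the time, the measured TCP pose, the force, the opening and the grip force at its end, in the units of the state.
- read_state(): the state, without advancing time (a new reading comes with each control period).
- capture(name): name is "scene" or "top"; returns a dict with "image" (420x560x3 uint8, red, green, blue), "vertical_fov" (degrees; the focal length in pixels is half the picture's height over the tangent of half this angle, whatever the lens; pixels are square), "cx", "cy" (the principal point, pixels), "world_from_camera" (4x4, takes a point from camera to world coordinates). Camera axes: x right, y down, z forward; pixel columns grow to the right and rows downward; lengths in m; the calibration is good to about 2 mm. A picture is of the moment at which its call begins. There is no depth.
- hand_in(): hands the job in; it is judged then, once.
The state is a dict: "time_s": time; "joint_positions": joint angles; "qvel": joint speeds; "tau": joint torques, N m; "position": TCP position; "tcp_rot": TCP orientation; "force": force on the tool from outside, world axes, zero at the start; "moment": the same for the moment, N m; "opening": opening from 0.0 (shut) to 1.0 (fully open); "grasp_force": force on a finger pad.
Only numpy, scipy, OpenCV 4.12 (cv2) and the standard library are available. Lean on these libraries where they do the work, as an engineer would, in place of code of your own. Each camera call takes 0.05 s, during which the arm holds its last target. There are 200 camera calls.

### The job

Put the small ring case that is lying on the thin brass lid into the open keepsake box. Then slide the lid, without lifting it off the tray, to the tray's open front edge until it sticks out a few centimetres, take it by the part that sticks out, and lay it flat and square on the box so that it is closed. Do not let the lid drop to the table, and leave the box and everything else standing where they are.

Things in the scene. Friction and masses are not known exactly. Their poses are not given: they have to be found in the camera images.
- tray: Fixed light-wood serving tray on feet: deck 270 (x) by 420 (y), 12 thick, its top 70 above the table. Origin: at table level under the deck's centre. Its own -x edge (towards the robot, x = -135) is open and flush; the other three carry a rail 8 wide, 14 high above the deck. Wire handles on the side rails (y = +-206) rise to 104 above the table.
- lid: Flat brass plate 150 (x) by 66 (y) by 3 thick, 70 to 200 g, loose on the tray, too thin to be picked up well while flat. Origin: centre of its underside; x along its length. Starts turned up to 1.2 rad from square to the tray, not overhanging. Slides easily: fingertips on the deck can push or guide it by its edges, or press lightly on top and drag it (turning it so slips). Stays level on the edge while under half of it sticks out.
- lid_end_a (a point): Middle of the lid's short edge at its +x end, 75 from its centre.
- lid_end_b (a point): Middle of the lid's short edge at its -x end, 75 from its centre.
- lid_side_a (a point): Middle of the lid's long edge on its +y side, 33 from its centre.
- lid_side_b (a point): Middle of the lid's long edge on its -y side, 33 from its centre.
- ringcase: Small closed ring case, 36 (x) by 30 (y) by 26 high, fabric with a brass seam, about 40 g, lying loose on the lid. Origin: centre of its underside.
- box: Open dark-wood keepsake box, loose, 600 g: outside 136 (x) by 60 (y) by 55 high, walls and floor 7 thick (opening 122 by 46). Origin: centre of its underside. Stands on the table left or right of the tray, turned up to 0.5 rad from world x. The lid, laid on its rim, overhangs 7 at the ends and 3 at the sides; nothing locates it.
- jug: White jug with dried stalks, bystander, on the table at the other side of the tray; radius 55, 185 high (stalks to about 310), handle reaching 94 out at its own +y. Origin: centre of its underside.
- flacon: Small glass perfume bottle, bystander, standing on the table just in front of the tray's open edge; radius 20, 78 high. Origin: centre of its underside.
- tumbler: White ceramic cup without handle, bystander on the tray, near its left front or right back corner; radius 32, 60 high. Origin: centre of its underside.
- candle: Tin candle, bystander on the tray, at the other of those two corners; radius 32, 41 high plus an 8 mm wick. Origin: centre of its underside.
Things that resemble listed ones, but are neither listed nor needed, are in the scene too. Leave any purple look-alike of the ringcase alone.

How it is judged:
By the outcome, as a careful person would: the job done as asked, in the order asked, and still so for the second after the job is handed in, with the robot touching nothing.
It also fails if it takes over 64 s, if anything falls off the work surface, if the arm or the gripper's body presses on something with over 40 N, if the wrist force passes 120 N, or if a joint passes its speed limit or range.

## Working session

There is one attempt and no reset: what is moved stays moved. The work goes in short steps, Python scripts to look and compute and a tool call to move; the robot and the scene stay as the last step left them, time stands still between calls to the robot, and variables do not carry over. Pictures are saved under pics/ and viewed, at most 10 in all, crops included, and the job is handed in when it is done.

Besides the shell and the picture viewer there is one more tool, called after ">>>" by a JSON object that holds its "method" and its "body". step_arm: Moves the arm, as the interface text tells. Scaled input: -1 to 1 covers 0.3 m each way for a shift and 45 degrees each way for a turn. Its arguments: {"type":"object","properties":{"steps":{"type":"array"}},"required":["steps"]}

```bash
ls; mkdir -p pics
cat > h.py <<'E'
from rig import *
import numpy as np, cv2
def cam(n):
    c=capture(n); h,w=c["image"].shape[:2]
    c["f"]=h/2/np.tan(np.radians(c["vertical_fov"])/2); return c
def ray(c,u,v,z):
    T=np.array(c["world_from_camera"]); d=T[:3,:3]@np.array([(u-c["cx"])/c["f"],(v-c["cy"])/c["f"],1]); o=T[:3,3]
    return o+d*(z-o[2])/d[2]
def proj(c,p):
    T=np.array(c["world_from_camera"]); q=T[:3,:3].T@(np.array(p)-T[:3,3]); return q[:2]/q[2]*c["f"]+[c["cx"],c["cy"]]
def save(c,n): cv2.imwrite("pics/"+n+".png",c["image"][:,:,::-1])
E
python3 - <<'E'
from h import *
for n in("scene","top"):
    c=cam(n); save(c,n+"0"); print(n,c["f"],c["cx"],c["cy"],np.round(c["world_from_camera"],4).tolist())
s=read_state(); print(s["position"],s["tcp_rot"],s["force"],s["opening"],s["time_s"])
E
```

```text
pics
scene 445.4550368169751 276.91528241586275 213.01554343307117 [[0.2973, 0.7666, -0.5692, 1.1756], [0.9548, -0.2364, 0.1803, -0.1908], [0.0036, -0.597, -0.8022, 0.9501], [0.0, 0.0, 0.0, 1.0]]
top 411.55554477240884 282.2539277649589 208.8924420026068 [[0.0085, -0.9869, 0.161, 0.4351], [-0.9994, -0.0138, -0.032, 0.0182], [0.0338, -0.1607, -0.9864, 0.9874], [0.0, 0.0, 0.0, 1.0]]
[ 0.17254854 -0.60001254  0.20956744] [[ 9.61120523e-01  2.76129131e-01 -2.07694268e-04]
 [ 2.76129011e-01 -9.61118662e-01  1.92027780e-03]
 [ 3.30625802e-04 -1.90296881e-03 -9.99998135e-01]] [-0.77056014 -1.2635823   0.46880596] 1.0000649476893182 0.1
```

View pics/scene0.png

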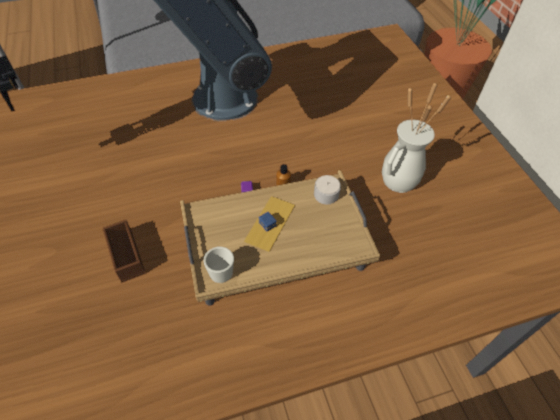

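View pics/top0.png

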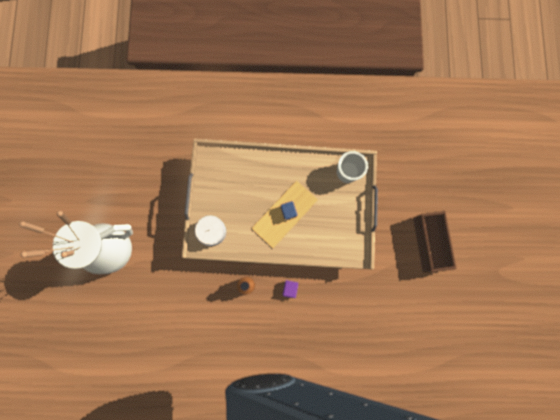

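The scene view shows the box (123,250), tray with lid (270,224), blue ring case (268,222), tumbler, candle, flacon (284,175), purple look-alike (248,187). In the top view: box (436,242), lid (284,214), case (289,211), flacon (245,286), purple (291,289).

```bash
cat >> h.py <<'E'
def big(m):
    cs,_=cv2.findContours(m.astype(np.uint8),cv2.RETR_EXTERNAL,cv2.CHAIN_APPROX_NONE); return max(cs,key=cv2.contourArea)
def plane(c,cont,z): return np.array([ray(c,u,v,z)[:2] for u,v in cont.reshape(-1,2)])
def rect(P):
    (x,y),(w,h),a=cv2.minAreaRect((P*1000).astype(np.float32)); 
    if h>w: w,h,a=h,w,a+90
    return np.round([x,y,w,h,(a+90)%180-90],1)
def hsv(c): return cv2.cvtColor(c["image"],cv2.COLOR_RGB2HSV).astype(int)
def box_roi(s,u0,u1,v0,v1):
    m=np.zeros(s,bool); m[v0:v1,u0:u1]=1; return m
E
python3 - <<'E'
from h import *
c=cam("top"); d=cam("scene")
for n,k,r in(("top",c,(190,370,150,262)),("scene",d,(190,365,190,280))):
    H=hsv(k); m=box_roi(H.shape[:2],*r)
    for p in ([(284,235),(289,211),(250,200),(436,242),(447,240),(421,245)] if n=="top" else [(285,210),(268,222),(320,230),(123,247),(113,250),(135,270)]): print(n,p,H[p[1],p[0]])
    lid=m&(H[...,0]>15)&(H[...,0]<30)&(H[...,1]>170)&(H[...,2]>120)
    blue=m&(H[...,0]>95)&(H[...,0]<130)&(H[...,1]>80)
    print("lid",lid.sum(),rect(plane(k,big(lid),.073)),"blue",blue.sum(),rect(plane(k,big(blue),.099)),cv2.boundingRect(big(blue)))
# tray deck corners, triangulate the two front corners
print("tray top pts z=.07 front",[ray(c,u,v,.07).round(3) for u,v in((184,258),(375,269))],"back rail",[ray(c,u,v,.084).round(3) for u,v in((195,141),(377,152))])
def tri(a,b):
    A=[];B=[]
    for k,(u,v) in((c,a),(d,b)):
        T=np.array(k["world_from_camera"]);r=T[:3,:3]@np.array([(u-k["cx"])/k["f"],(v-k["cy"])/k["f"],1]);r/=np.linalg.norm(r)
        M=np.eye(3)-np.outer(r,r);A.append(M);B.append(M@T[:3,3])
    return np.linalg.solve(sum(A),sum(B)).round(3)
print("purple",ray(c,291,289,.026),ray(d,248,187,.026),"flacon cap",ray(c,245,286,.075),ray(d,284,167,.078))
print("candle",ray(c,210,229,.041),ray(d,328,184,.041),'->on tray z .111',ray(c,210,229,.111),ray(d,328,184,.111))
for n,k,(u0,u1,v0,v1) in(("t",c,(396,471,197,287)),("s",d,(93,158,212,292))):
    cv2.imwrite(f"pics/b{n}.png",cv2.resize(k["image"][v0:v1,u0:u1,::-1],None,fx=6,fy=6,interpolation=cv2.INTER_CUBIC))
a=cv2.imread("pics/bt.png");b=cv2.imread("pics/bs.png");o=np.zeros((540,840,3),np.uint8);o[:,:450]=a;o[:480,450:]=b;cv2.imwrite("pics/b.png",o[:,:800])
E
```

```text
top (284, 235) [ 20 118 229]
top (289, 211) [108  97 129]
top (250, 200) [ 17 103 212]
top (436, 242) [11 85 63]
top (447, 240) [ 11 101  53]
top (421, 245) [10 82 56]Traceback (most recent call last):
  File "<stdin>", line 8, in <module>
  File "h.py", line 13, in big
    cs,_=cv2.findContours(m.astype(np.uint8),cv2.RETR_EXTERNAL,cv2.CHAIN_APPROX_NONE); return max(cs,key=cv2.contourArea)
                                                                                              ~~~^^^^^^^^^^^^^^^^^^^^^^^^
ValueError: max() iterable argument is empty
```

Run:
```python
from h import *
c=cam("top"); d=cam("scene")
H=hsv(c);print("lid",[H[p[1],p[0]].tolist() for p in((270,235),(275,225),(300,195),(265,228))],"deck",[H[p[1],p[0]].tolist() for p in((250,180),(330,240),(230,250),(320,165),(245,215))])
H=hsv(d);print("lid",[H[p[1],p[0]].tolist() for p in((280,210),(265,238),(260,228),(285,215))],"deck",[H[p[1],p[0]].tolist() for p in((320,230),(210,220),(250,260),(310,210))])
for n,k,(u0,u1,v0,v1) in(("t",c,(396,471,197,287)),("s",d,(93,158,212,292))):
    cv2.imwrite(f"pics/b{n}.png",cv2.resize(k["image"][v0:v1,u0:u1,::-1],None,fx=6,fy=6,interpolation=cv2.INTER_CUBIC))
a=cv2.imread("pics/bt.png");b=cv2.imread("pics/bs.png");o=np.zeros((540,840,3),np.uint8);o[:,:450]=a;o[:480,450:]=b;cv2.imwrite("pics/b.png",o[:,:800])
print("tray front z=.07",[ray(c,u,v,.07).round(3) for u,v in((184,258),(375,269))],"back rail",[ray(c,u,v,.084).round(3) for u,v in((195,141),(377,152))])
print("purple",ray(c,291,289,.026),ray(d,248,187,.026),"flacon cap",ray(c,245,286,.075),ray(d,284,167,.078))
print("candle",ray(c,210,229,.111),ray(d,328,184,.111))
```

```text
lid [[21, 131, 230], [19, 132, 226], [20, 131, 222], [21, 125, 234]] deck [[16, 102, 210], [18, 102, 221], [17, 100, 219], [19, 96, 232], [17, 103, 215]]
lid [[21, 152, 184], [21, 152, 185], [21, 152, 181], [21, 152, 186]] deck [[18, 107, 171], [18, 108, 181], [18, 121, 82], [18, 109, 168]]
tray front z=.07 [array([0.472, 0.204, 0.07 ]), array([ 0.452, -0.219,  0.07 ])] back rail [array([0.736, 0.188, 0.084]), array([ 0.718, -0.228,  0.084])]
purple [ 0.40585843 -0.03466362  0.026     ] [ 0.41330842 -0.0317528   0.026     ] flacon cap [0.41300398 0.06821473 0.075     ] [0.41763633 0.06816268 0.078     ]
candle [0.53260051 0.1433264  0.111     ] [0.53222572 0.14484104 0.111     ]
```

View pics/b.png

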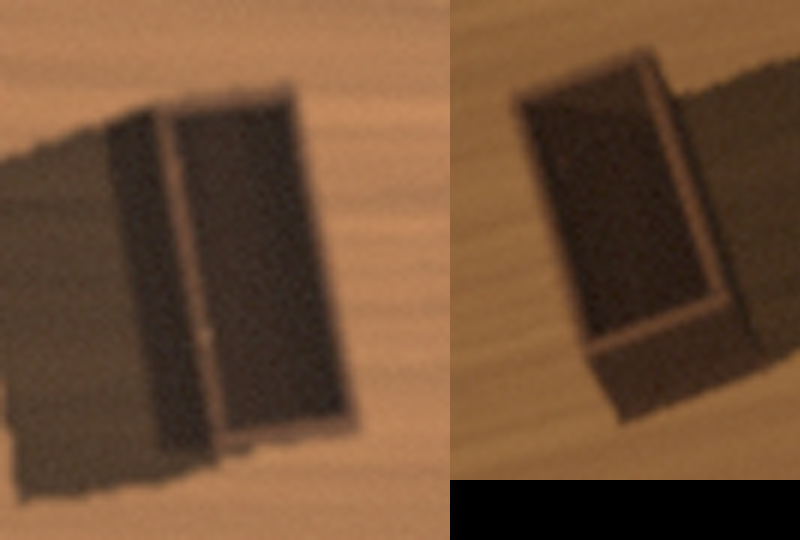

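The crop shows the box rim corners at (158,107),(295,92),(355,430),(218,440) in the top half and (518,97),(652,50),(727,300),(588,352) in the scene half.

```bash
cat >> h.py <<'E'
def lidblue(k,n,z=.073):
    H=hsv(k); m=box_roi(H.shape[:2],*((190,370,145,300) if n=="top" else (190,365,170,280)))
    S=cv2.GaussianBlur(H[...,1].astype(np.float32),(3,3),0)
    blue=m&(H[...,0]>95)&(H[...,0]<122)&(S>60)
    L=m&(H[...,0]>17)&(H[...,0]<26)&(S>(116 if n=="top" else 133))&(H[...,2]>100)
    L=cv2.morphologyEx(L.astype(np.uint8),cv2.MORPH_OPEN,np.ones((3,3)))
    return L,blue
E
python3 - <<'E'
from h import *
c=cam("top"); d=cam("scene")
for n,k in(("top",c),("scene",d)):
    L,b=lidblue(k,n); print(n,"lid",rect(plane(k,big(L),.073)),L.sum())
    if b.sum(): B=big(b);print("blue",b.sum(),rect(plane(k,B,.099)),cv2.boundingRect(B))
for k,pts in((c,[(396+x/6,197+y/6) for x,y in((158,107),(295,92),(355,430),(218,440))]),(d,[(93+(x-450)/6,212+y/6) for x,y in((518,97),(652,50),(727,300),(588,352))])):
    P=np.array([ray(k,u-.4,v-.4,.055)[:2] for u,v in pts]); print("box",P.round(3).tolist(),rect(P))
E
```

```text
top lid [574.  -16.5 152.1  67.4 -42.3] 1678
blue 173 [577.2 -23.4  32.2  26.4  18.8] (281, 203, 15, 16)
scene lid [575.2 -17.8 150.9  66.9 -42.3] 1032
blue 159 [586.4 -26.7  42.1  31.8  16.7] (259, 213, 17, 15)
box [[0.579, -0.336], [0.585, -0.39], [0.456, -0.406], [0.452, -0.353]] [ 517.3 -371.1  130.5   54.4    7. ]
box [[0.459, -0.406], [0.451, -0.352], [0.58, -0.337], [0.588, -0.39]] [ 519.4 -370.9  130.5   55.     7.3]
```

```bash
cat > plan.py <<'E'
# usage: plan([(x,y,z,theta),...]): one call per waypoint, tool down, tool x at theta deg
from h import *
from scipy.spatial.transform import Rotation as R
def Rt(t): t=np.radians(t); return np.array([[np.cos(t),np.sin(t),0],[np.sin(t),-np.cos(t),0],[0,0,-1]])
def plan(W,start=None):
    s=read_state(); p=np.array(s["position"]); M=np.array(s["tcp_rot"])
    print("now",p.round(4),"theta",np.degrees(np.arctan2(M[1,0],M[0,0])).round(2),"F",np.round(s["force"],1),"t",s["time_s"],"j1,j6",np.round(np.array(s["joint_positions"])[[0,5]],0))
    for x,y,z,t in W:
        q=np.array([x,y,z]); N=Rt(t); sh=M.T@(q-p); rv=np.degrees(R.from_matrix(M.T@N).as_rotvec())
        print((x,y,z,t),"->",(sh/.3).round(4).tolist(),(rv/45).round(4).tolist(),"rows",round(max(np.linalg.norm(sh)/.0417,np.linalg.norm(rv)/7.16),1)); p,M=q,N
E
python3 - <<'E'
from plan import *
plan([(.31,-.41,.22,46),(.45,-.21,.22,77),(.579,-.025,.18,108),(.579,-.025,.101,108)])
E
```

```text
now [ 0.1726 -0.6006  0.2103] theta 16.03 F [0.1 0.4 0.2] t 0.4 j1,j6 [-84. -10.]
(0.31, -0.41, 0.22, 46) -> [0.6156, -0.484, -0.0322] [-0.0004, -0.0002, -0.666] rows 5.6
(0.45, -0.21, 0.22, 77) -> [0.8037, -0.1274, 0.0] [0.0, 0.0, -0.6889] rows 5.9
(0.579, -0.025, 0.18, 108) -> [0.6976, 0.2803, 0.1333] [0.0, 0.0, -0.6889] rows 5.5
(0.579, -0.025, 0.101, 108) -> [0.0, 0.0, 0.2633] [0.0, 0.0, 0.0] rows 1.9
```

>>> {"method": "step_arm", "body": {"steps": [[0.6156, -0.484, -0.0322, 0, 0, -0.666, -1], [0.6156, -0.484, -0.0322, 0, 0, -0.666, -1], [0.6156, -0.484, -0.0322, 0, 0, -0.666, -1], [0.6156, -0.484, -0.0322, 0, 0, -0.666, -1], [0.6156, -0.484, -0.0322, 0, 0, -0.666, -1], [0.6156, -0.484, -0.0322, 0, 0, -0.666, -1], [0.6156, -0.484, -0.0322, 0, 0, -0.666, -1]]}}

```text
time_s: 0.98
position: [0.3121, -0.4047, 0.2204]
tcp_rot: [[0.691, 0.723, 0.0], [0.723, -0.691, 0.004], [0.003, -0.002, -1.0]]
force: [-0.3, 0.3, -1.3]
opening: 0.998
grasp_force: 0.0
```

>>> {"method": "step_arm", "body": {"steps": [[0.8037, -0.1274, 0, 0, 0, -0.689, -1], [0.8037, -0.1274, 0, 0, 0, -0.689, -1], [0.8037, -0.1274, 0, 0, 0, -0.689, -1], [0.8037, -0.1274, 0, 0, 0, -0.689, -1], [0.8037, -0.1274, 0, 0, 0, -0.689, -1], [0.8037, -0.1274, 0, 0, 0, -0.689, -1], [0.8037, -0.1274, 0, 0, 0, -0.689, -1]]}}

```text
time_s: 1.57
position: [0.4526, -0.2057, 0.2203]
tcp_rot: [[0.219, 0.976, 0.002], [0.976, -0.219, 0.002], [0.002, 0.001, -1.0]]
force: [-0.1, 1.2, 0.6]
opening: 1.001
grasp_force: 0.0
```

>>> {"method": "step_arm", "body": {"steps": [[0.6976, 0.2803, 0.1333, 0, 0, -0.689, -1], [0.6976, 0.2803, 0.1333, 0, 0, -0.689, -1], [0.6976, 0.2803, 0.1333, 0, 0, -0.689, -1], [0.6976, 0.2803, 0.1333, 0, 0, -0.689, -1], [0.6976, 0.2803, 0.1333, 0, 0, -0.689, -1], [0.6976, 0.2803, 0.1333, 0, 0, -0.689, -1], [0.6976, 0.2803, 0.1333, 0, 0, -0.689, -1], [0.6976, 0.2803, 0.1333, 0, 0, -0.689, -1]]}}

```text
time_s: 2.23
position: [0.5794, -0.0254, 0.1796]
tcp_rot: [[-0.311, 0.95, -0.001], [0.95, 0.311, -0.001], [-0.001, -0.001, -1.0]]
force: [0.7, -0.0, -0.9]
opening: 0.999
grasp_force: 0.0
```

Run:
```python
from plan import *
plan([(.579,-.025,.101,108)])
d=cam("scene");save(d,"s1")
i=d["image"][130:290,180:390,::-1];cv2.imwrite("pics/s1c.png",cv2.resize(i,None,fx=3.5,fy=3.5,interpolation=cv2.INTER_CUBIC))
```

```text
now [ 0.5794 -0.0254  0.1796] theta 108.12 F [ 0.7 -0.  -0.9] t 2.2333 j1,j6 [-14. -32.]
(0.579, -0.025, 0.101, 108) -> [0.0018, -0.0006, 0.262] [-0.0011, 0.0007, 0.0026] rows 1.9
```

View pics/s1c.png

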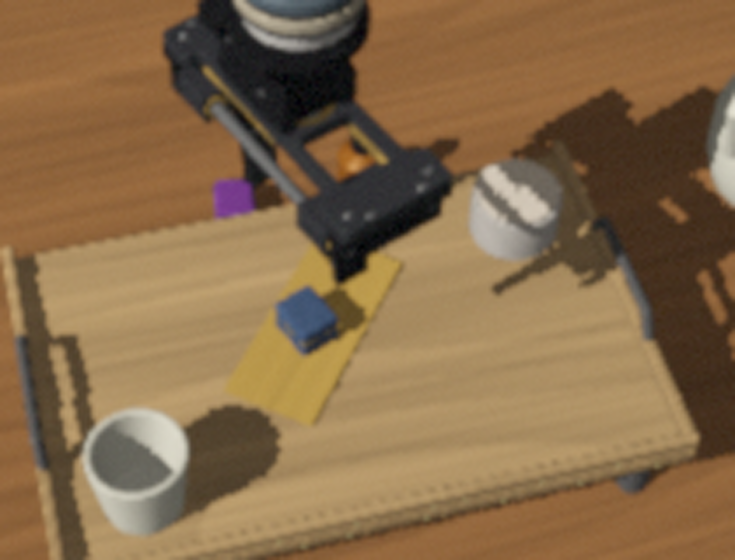

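The crop shows the jaws lined up over the blue case (305,318), with the lid under it clear of the tumbler and candle. Descend and grip.

>>> {"method": "step_arm", "body": {"steps": [[0, 0, 0.14, 0, 0, 0, -1], [0, 0, 0.262, 0, 0, 0, -1], [0, 0, 0.262, 0, 0, 0, -1], [0, 0, 0.262, 0, 0, 0, 1], [0, 0, 0.262, 0, 0, 0, 1], [0, 0, 0.262, 0, 0, 0, 1], [0, 0, 0.262, 0, 0, 0, 1], [0, 0, 0.262, 0, 0, 0, 1]]}}

```text
time_s: 2.95
position: [0.5802, -0.0255, 0.1036]
tcp_rot: [[-0.309, 0.951, 0.004], [0.951, 0.309, -0.001], [-0.002, 0.003, -1.0]]
force: [-0.2, 0.7, -0.4]
opening: 0.708
grasp_force: 0.0
```

>>> {"method": "step_arm", "body": {"steps": [[0, 0, 0, 0, 0, 0, 1], [0, 0, 0, 0, 0, 0, 1], [0, 0, 0, 0, 0, 0, 1], [0, 0, 0, 0, 0, 0, 1], [0, 0, 0, 0, 0, 0, 1], [0, 0, 0, 0, 0, 0, 1]]}}

```text
time_s: 3.45
position: [0.579, -0.025, 0.1014]
tcp_rot: [[-0.309, 0.951, -0.0], [0.951, 0.309, 0.0], [0.0, -0.0, -1.0]]
force: [-0.2, -0.2, 0.1]
opening: 0.251
grasp_force: 0.0
```

Run:
```python
from plan import *
plan([])
s=read_state();print(s["opening"],s["grasp_force"])
d=cam("scene");c=cam("top")
s=read_state();print(s["opening"],s["grasp_force"])
i=d["image"][150:270,200:340,::-1];j=c["image"][160:280,220:360,::-1]
cv2.imwrite("pics/g.png",cv2.resize(np.vstack([np.hstack([i,j])]),None,fx=2.8,fy=2.8,interpolation=cv2.INTER_CUBIC))
```

```text
now [ 0.579  -0.025   0.1014] theta 108.02 F [-0.2 -0.2  0.1] t 3.45 j1,j6 [-14. -32.]
0.25082388769233727 0.0
0.15562130747311678 0.0
```

View pics/g.png

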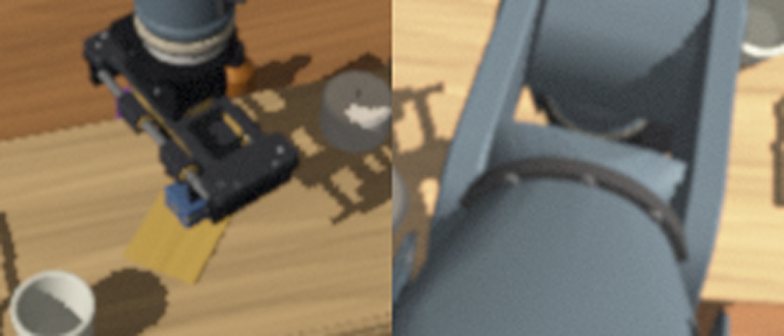

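The left half shows the case at about (185,203) in the crop (266,222 full), unmoved and beside the jaws rather than between them. I'll check the tool's true place against the reported one.

Run:
```python
from plan import *
d=cam("scene");s=read_state();print(s["opening"])
for n,p in(("tcp",(.579,-.025,.1014)),("tip",(.579,-.025,.0764)),("finger +y now",(.579+.02*.95,-.025+.02*.31,.0764)),("case meas top",(.579,-.025,.099)),("body.15",(.579,-.025,.15)),("flange .25",(.579,-.025,.25))): print(n,proj(d,p).round(0),((proj(d,p)-[200,150])*2.8).round(0))
p=(.5794+.0435*.95,-.0254+.0435*.31,.155);print("earlier fingertip pred",proj(d,p).round(),((proj(d,p)-[180,130])*3.5).round())
L,b=lidblue(d,"scene");B=big(b);print(cv2.boundingRect(B),b.sum())
```

```text
0.10787085893299315
tcp [268. 217.] [189. 188.]
tip [268. 223.] [189. 206.]
finger +y now [272. 229.] [203. 221.]
case meas top [268. 218.] [189. 190.]
body.15 [267. 205.] [188. 153.]
flange .25 [267. 175.] [186.  71.]
earlier fingertip pred [278. 216.] [344. 302.]
(259, 214, 15, 14) 154
```

Run:
```python
from h import *
d=cam("scene");save(d,"t1")
```

>>> {"method": "step_arm", "body": {"steps": [[0, 0, -0.1333, 0, 0, 0, 1], [0, 0, -0.2667, 0, 0, 0, 1], [0, 0, -0.2667, 0, 0, 0, 1], [0, 0, -0.2667, 0, 0, 0, 1]]}}

```text
time_s: 3.98
position: [0.581, -0.0255, 0.1842]
tcp_rot: [[-0.309, 0.951, 0.006], [0.951, 0.309, -0.001], [-0.003, 0.005, -1.0]]
force: [0.6, -0.9, -0.6]
opening: 0.006
grasp_force: 0.0
```

Run:
```python
from h import *
d=cam("scene");save(d,"t2");s=read_state();print(s["position"],s["opening"])
a,b=cv2.imread("pics/t1.png"),cv2.imread("pics/t2.png")
p=proj(d,np.array(s["position"])+[0,0,-.025]);print((p-[230,160])*5+[400,0])
cv2.imwrite("pics/t.png",cv2.resize(np.hstack([a[160:250,230:310],b[160:250,230:310]]),None,fx=5,fy=5,interpolation=cv2.INTER_CUBIC))
```

```text
[ 0.57936938 -0.02518329  0.18236799] 0.007795989879368077
[585.76475366 214.140798  ]
```

View pics/t.png

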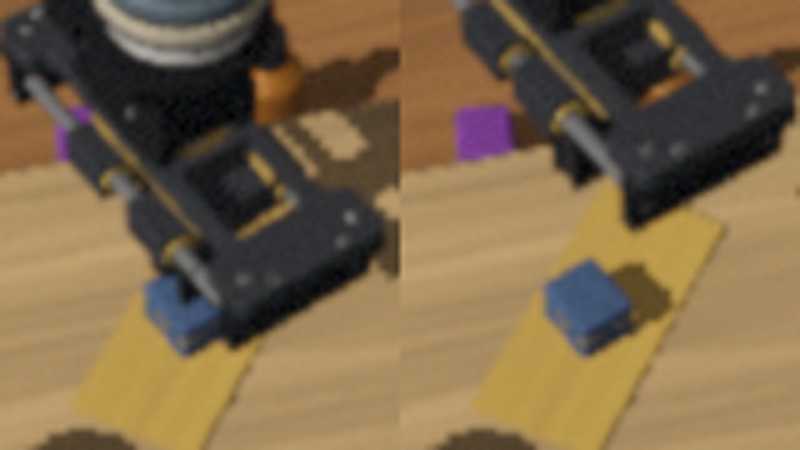

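Tile 2 shows the closed fingertips at about (578,185), where the reported TCP itself projects, not 25 mm ahead. Tile 1 shows them just on top of the case (185,295). So the tips are really about at the reported z, and the jaws closed above the untouched case. I'll open and go lower in stages while watching the force.

>>> {"method": "step_arm", "body": {"steps": [[0, 0, 0, 0, 0, 0, -1], [0, 0, 0, 0, 0, 0, -1], [0, 0, 0, 0, 0, 0, -1], [0, 0, 0, 0, 0, 0, -1], [0, 0, 0, 0, 0, 0, -1], [0, 0, 0, 0, 0, 0, -1], [0, 0, 0, 0, 0, 0, -1], [0, 0, 0, 0, 0, 0, -1]]}}

```text
time_s: 4.7
position: [0.579, -0.0251, 0.1814]
tcp_rot: [[-0.309, 0.951, -0.0], [0.951, 0.309, 0.0], [0.0, -0.0, -1.0]]
force: [-0.5, 0.7, 0.2]
opening: 0.527
grasp_force: 0.0
```

>>> {"method": "step_arm", "body": {"steps": [[0, 0, 0.1, 0, 0, 0, -1], [0, 0, 0.2, 0, 0, 0, -1], [0, 0, 0.29, 0, 0, 0, -1], [0, 0, 0.29, 0, 0, 0, -1], [0, 0, 0.29, 0, 0, 0, -1]]}}

```text
time_s: 5.12
position: [0.578, -0.0249, 0.0935]
tcp_rot: [[-0.309, 0.951, -0.003], [0.951, 0.309, 0.001], [0.002, -0.003, -1.0]]
force: [-0.8, 0.3, 0.4]
opening: 0.908
grasp_force: 0.0
```

>>> {"method": "step_arm", "body": {"steps": [[0, 0, 0.02, 0, 0, 0, -1], [0, 0, 0.044, 0, 0, 0, -1], [0, 0, 0.044, 0, 0, 0, -1], [0, 0, 0.044, 0, 0, 0, -1]]}}

```text
time_s: 5.45
position: [0.5793, -0.0251, 0.0819]
tcp_rot: [[-0.309, 0.951, 0.001], [0.951, 0.309, -0.0], [-0.0, 0.001, -1.0]]
force: [0.0, -0.6, -0.9]
opening: 0.994
grasp_force: 0.0
```

>>> {"method": "step_arm", "body": {"steps": [[0, 0, 0.007, 0, 0, 0, 1], [0, 0, 0.007, 0, 0, 0, 1], [0, 0, 0.007, 0, 0, 0, 1], [0, 0, 0.007, 0, 0, 0, 1], [0, 0, 0.007, 0, 0, 0, 1], [0, 0, 0.007, 0, 0, 0, 1], [0, 0, 0.007, 0, 0, 0, 1], [0, 0, 0.007, 0, 0, 0, 1]]}}

```text
time_s: 6.12
position: [0.579, -0.0251, 0.0793]
tcp_rot: [[-0.309, 0.951, 0.0], [0.951, 0.309, -0.0], [-0.0, 0.0, -1.0]]
force: [0.9, -0.0, -0.6]
opening: 0.478
grasp_force: 0.0
```

>>> {"method": "step_arm", "body": {"steps": [[0, 0, 0, 0, 0, 0, 1], [0, 0, 0, 0, 0, 0, 1], [0, 0, 0, 0, 0, 0, 1], [0, 0, 0, 0, 0, 0, 1]]}}

```text
time_s: 6.45
position: [0.579, -0.0251, 0.0792]
tcp_rot: [[-0.309, 0.951, -0.0], [0.951, 0.309, 0.0], [0.0, -0.0, -1.0]]
force: [-0.5, 0.1, 1.0]
opening: 0.41
grasp_force: 30.0
```

Run:
```python
from plan import *
plan([(.579,-.025,.2,108),(.5485,-.198,.2,102),(.518,-.371,.15,97.2),(.518,-.371,.06,97.2)])
d=cam("scene");L,b=lidblue(d,"scene");print(b.sum(),read_state()["opening"],read_state()["grasp_force"])
```

```text
now [ 0.579  -0.0251  0.0792] theta 108.01 F [-0.5  0.1  1. ] t 6.45 j1,j6 [-14. -32.]
(0.579, -0.025, 0.2, 108) -> [0.0004, 0.0001, -0.4026] [-0.0, -0.0, 0.0002] rows 2.9
(0.5485, -0.198, 0.2, 102) -> [-0.517, -0.2749, 0.0] [0.0, 0.0, 0.1333] rows 4.2
(0.518, -0.371, 0.15, 97.2) -> [-0.5429, -0.2193, 0.1667] [0.0, 0.0, 0.1067] rows 4.4
(0.518, -0.371, 0.06, 97.2) -> [0.0, 0.0, 0.3] [0.0, 0.0, 0.0] rows 2.2
82 0.41029872583121674 30.000045597553253
```

>>> {"method": "step_arm", "body": {"steps": [[0, 0, -0.1, 0, 0, 0, 1], [0, 0, -0.22, 0, 0, 0, 1], [0, 0, -0.34, 0, 0, 0, 1], [0, 0, -0.4026, 0, 0, 0, 1], [0, 0, -0.4026, 0, 0, 0, 1]]}}

```text
time_s: 6.92
position: [0.5824, -0.0258, 0.2052]
tcp_rot: [[-0.309, 0.951, 0.011], [0.951, 0.309, -0.002], [-0.006, 0.009, -1.0]]
force: [-0.3, -0.7, -0.6]
opening: 0.411
grasp_force: 30.0
```

>>> {"method": "step_arm", "body": {"steps": [[-0.13, -0.07, 0, 0, 0, 0.033, 1], [-0.26, -0.14, 0, 0, 0, 0.067, 1], [-0.39, -0.21, 0, 0, 0, 0.1, 1], [-0.517, -0.275, 0, 0, 0, 0.133, 1], [-0.517, -0.275, 0, 0, 0, 0.133, 1]]}}

```text
time_s: 7.33
position: [0.5474, -0.2041, 0.1989]
tcp_rot: [[-0.203, 0.979, -0.001], [0.979, 0.203, -0.003], [-0.003, -0.001, -1.0]]
force: [-0.0, -0.8, -1.0]
opening: 0.405
grasp_force: 30.0
```

>>> {"method": "step_arm", "body": {"steps": [[-0.13, -0.055, 0, 0, 0, 0.027, 1], [-0.27, -0.11, 0.02, 0, 0, 0.053, 1], [-0.4, -0.165, 0.08, 0, 0, 0.08, 1], [-0.543, -0.219, 0.1667, 0, 0, 0.107, 1], [-0.543, -0.219, 0.1667, 0, 0, 0.107, 1], [-0.543, -0.219, 0.1667, 0, 0, 0.107, 1]]}}

```text
time_s: 7.83
position: [0.5157, -0.3738, 0.146]
tcp_rot: [[-0.121, 0.993, -0.004], [0.993, 0.121, 0.003], [0.003, -0.004, -1.0]]
force: [-1.0, 0.7, -0.6]
opening: 0.404
grasp_force: 30.0
```

Run:
```python
from plan import *
plan([(.518,-.371,.07,97.2),(.518,-.371,.0145,97.2)])
print(read_state()["opening"],read_state()["grasp_force"])
d=cam("scene");save(d,"u1");H=hsv(d)
m=box_roi(H.shape[:2],80,200,180,290)&(H[...,0]>95)&(H[...,0]<122)&(H[...,1]>60)
print(m.sum(), cv2.boundingRect(big(m)) if m.any() else 0, proj(d,(.518,-.371,.155)))
c=cam("top")
for n,k in(("top",c),("scene",d)):
    L,b=lidblue(k,n);print(n,rect(plane(k,big(L),.073)),L.sum())
```

```text
now [ 0.5157 -0.3738  0.146 ] theta 96.96 F [-1.   0.7 -0.6] t 7.8333 j1,j6 [-46. -53.]
(0.518, -0.371, 0.07, 97.2) -> [0.0074, 0.0096, 0.2533] [-0.0047, -0.0044, -0.0052] rows 1.8
(0.518, -0.371, 0.0145, 97.2) -> [0.0, 0.0, 0.185] [0.0, 0.0, 0.0] rows 1.3
0.4042006799893874 29.999645054340363
36 (100, 225, 3, 2) [108.45794645 218.98660765]
top [591.7 -31.2 100.3  63.4 -41.7] 1059
scene [575.3 -17.9 150.7  66.6 -42.2] 1379
```

>>> {"method": "step_arm", "body": {"steps": [[0, 0, 0.1, 0, 0, 0, 1], [0, 0, 0.2, 0, 0, 0, 1], [0, 0, 0.28, 0, 0, 0, 1], [0, 0, 0.35, 0, 0, 0, 1], [0, 0, 0.4, 0, 0, 0, 1], [0, 0, 0.43, 0, 0, 0, 1], [0, 0, 0.45, 0, 0, 0, 1], [0, 0, 0.45, 0, 0, 0, 1]]}}

```text
time_s: 8.6
position: [0.5185, -0.3695, 0.0146]
tcp_rot: [[-0.127, 0.992, -0.001], [0.992, 0.127, 0.001], [0.001, -0.001, -1.0]]
force: [0.1, 0.5, -0.2]
opening: 0.411
grasp_force: 30.0
```

>>> {"method": "step_arm", "body": {"steps": [[0, 0, 0.001, 0, 0, 0, 1], [0, 0, 0.001, 0, 0, 0, -0.1], [0, 0, 0.001, 0, 0, 0, -0.1], [0, 0, 0.001, 0, 0, 0, -0.1], [0, 0, 0.001, 0, 0, 0, -0.1], [0, 0, 0.001, 0, 0, 0, -0.1]]}}

```text
time_s: 9.1
position: [0.5183, -0.3714, 0.0152]
tcp_rot: [[-0.125, 0.992, 0.001], [0.992, 0.125, -0.001], [-0.001, 0.001, -1.0]]
force: [-0.1, -0.5, 0.1]
opening: 0.55
grasp_force: 0.0
```

>>> {"method": "step_arm", "body": {"steps": [[0, 0, -0.1, 0, 0, 0, -0.1], [0, 0, -0.22, 0, 0, 0, -0.1], [0, 0, -0.35, 0, 0, 0, -0.1], [0, 0, -0.48, 0, 0, 0, -1], [0, 0, -0.6, 0, 0, 0, -1], [0, 0, -0.6, 0, 0, 0, -1]]}}

```text
time_s: 9.6
position: [0.522, -0.3748, 0.2037]
tcp_rot: [[-0.126, 0.992, 0.012], [0.992, 0.126, -0.012], [-0.013, 0.01, -1.0]]
force: [0.6, -1.0, 0.8]
opening: 0.694
grasp_force: 0.0
```

Run:
```python
from plan import *
plan([(.547,-.194,.194,117.5),(.575,-.0175,.12,137.8),(.575,-.0175,.085,137.8)])
d=cam("scene");c=cam("top")
for n,k,r in(("s",d,(80,200,180,290)),("t",c,(380,480,190,290))):
    H=hsv(k);m=box_roi(H.shape[:2],*r)&(H[...,0]>95)&(H[...,0]<122)&(H[...,1]>60)&(H[...,2]>35)
    m=cv2.morphologyEx(m.astype(np.uint8),cv2.MORPH_OPEN,np.ones((2,2)))
    if m.any(): B=big(m);print(n,m.sum(),cv2.boundingRect(B),rect(plane(k,B,.033)))
i=d["image"][200:300,85:165,::-1];cv2.imwrite("pics/v1.png",i)
j=c["image"][190:290,390:480,::-1];cv2.imwrite("pics/v2.png",j)
```

```text
now [ 0.522  -0.3748  0.2037] theta 97.21 F [ 0.6 -1.   0.8] t 9.6 j1,j6 [-46. -53.]
(0.547, -0.194, 0.194, 117.5) -> [0.5879, 0.1581, 0.026] [0.0099, 0.019, -0.4508] rows 4.4
(0.575, -0.0175, 0.12, 137.8) -> [0.4788, 0.3544, 0.2467] [0.0, 0.0, -0.4511] rows 4.6
(0.575, -0.0175, 0.085, 137.8) -> [0.0, 0.0, 0.1167] [0.0, 0.0, 0.0] rows 0.8
s 170 (118, 244, 14, 16) [ 526.4 -368.9   38.6   28.9    6.1]
t 142 (430, 234, 11, 16) [ 518.  -372.6   35.6   23.8   -2.9]
```

>>> {"method": "step_arm", "body": {"steps": [[0.14, 0.04, 0, 0, 0, -0.11, -1], [0.28, 0.08, 0, 0, 0, -0.22, -1], [0.42, 0.12, 0, 0, 0, -0.33, -1], [0.573, 0.17, 0, 0, 0, -0.451, -1], [0.573, 0.17, 0, 0, 0, -0.451, -1], [0.573, 0.17, 0, 0, 0, -0.451, -1]]}}

```text
time_s: 10.2
position: [0.546, -0.1897, 0.1928]
tcp_rot: [[-0.465, 0.885, -0.004], [0.885, 0.465, 0.003], [0.005, -0.002, -1.0]]
force: [-0.2, 0.5, -0.4]
opening: 0.997
grasp_force: 0.0
```

>>> {"method": "step_arm", "body": {"steps": [[0.12, 0.09, 0, 0, 0, -0.11, -1], [0.24, 0.18, 0.05, 0, 0, -0.22, -1], [0.36, 0.27, 0.12, 0, 0, -0.33, -1], [0.479, 0.354, 0.2467, 0, 0, -0.451, -1], [0.479, 0.354, 0.2467, 0, 0, -0.451, -1], [0.479, 0.354, 0.2467, 0, 0, -0.451, -1], [0.479, 0.354, 0.2467, 0, 0, -0.451, -1]]}}

```text
time_s: 10.78
position: [0.5738, -0.0174, 0.1183]
tcp_rot: [[-0.742, 0.671, -0.005], [0.671, 0.742, 0.0], [0.004, -0.003, -1.0]]
force: [-0.2, -0.4, 0.6]
opening: 0.997
grasp_force: 0.0
```

>>> {"method": "step_arm", "body": {"steps": [[0, 0, 0.1, 0, 0, 0, -1], [0, 0, 0.14, 0, 0, 0, -1], [0, 0, 0.14, 0, 0, 0, -1], [0, 0, 0.14, 0, 0, 0, -1]]}}

```text
time_s: 11.12
position: [0.5753, -0.0197, 0.0787]
tcp_rot: [[-0.739, 0.674, -0.0], [0.674, 0.739, -0.0], [-0.0, -0.0, -1.0]]
force: [0.8, -0.1, 0.2]
opening: 0.996
grasp_force: 0.0
```

Run:
```python
from plan import *
plan([(.575,-.0175,.071,137.8)])
d=cam("scene");L,b=lidblue(d,"scene");print(rect(plane(d,big(L),.073)),L.sum())
w=d["image"][150:270,200:340,::-1];cv2.imwrite("pics/v3.png",w)
a,b=cv2.imread("pics/v1.png"),cv2.imread("pics/v2.png")
f=lambda i,h:cv2.resize(i,(int(i.shape[1]*h/i.shape[0]),h),interpolation=cv2.INTER_CUBIC)
o=np.hstack([f(a,280),f(b,280),f(w,280)]);print(o.shape);cv2.imwrite("pics/v.png",o[:,:800])
```

```text
now [ 0.5753 -0.0197  0.0787] theta 137.66 F [ 0.8 -0.1  0.2] t 11.1167 j1,j6 [-13. -61.]
(0.575, -0.0175, 0.071, 137.8) -> [0.0058, 0.0047, 0.0255] [-0.0006, 0.0002, -0.0032] rows 0.2
[592.7 -33.9 104.3  66.8 -41.6] 994
(280, 802, 3)
```

View pics/v.png

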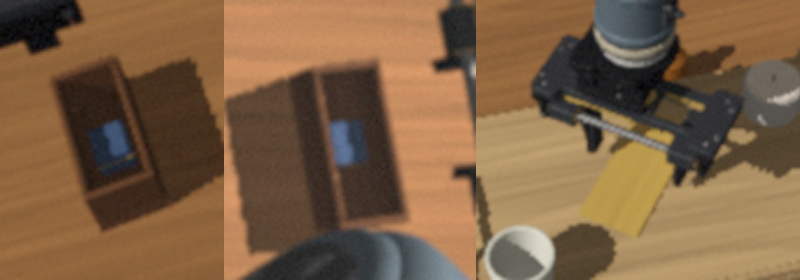

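The case sits flat inside the box (left tiles), and in the right tile the open jaws straddle the lid's long edges near its middle. Now feel down for the deck.

>>> {"method": "step_arm", "body": {"steps": [[0, 0.004, 0.015, 0, 0, 0, -1], [0, 0.004, 0.015, 0, 0, 0, -1], [0, 0.004, 0.015, 0, 0, 0, -1]]}}

```text
time_s: 11.42
position: [0.5763, -0.0172, 0.0749]
tcp_rot: [[-0.741, 0.672, 0.001], [0.672, 0.741, -0.0], [-0.001, 0.001, -1.0]]
force: [0.4, 1.4, 0.3]
opening: 0.996
grasp_force: 0.0
```

>>> {"method": "step_arm", "body": {"steps": [[0, 0, 0.007, 0, 0, 0, -1], [0, 0, 0.007, 0, 0, 0, -1], [0, 0, 0.007, 0, 0, 0, -1]]}}

```text
time_s: 11.67
position: [0.5758, -0.0167, 0.0722]
tcp_rot: [[-0.741, 0.672, 0.0], [0.672, 0.741, -0.0], [-0.0, 0.0, -1.0]]
force: [0.1, -0.4, -0.6]
opening: 1.0
grasp_force: 0.0
```

>>> {"method": "step_arm", "body": {"steps": [[0, 0, 0.004, 0, 0, 0, -1], [0, 0, 0.004, 0, 0, 0, -1], [0, 0, 0.004, 0, 0, 0, -1]]}}

```text
time_s: 11.92
position: [0.5758, -0.0167, 0.0708]
tcp_rot: [[-0.741, 0.672, -0.0], [0.672, 0.741, 0.0], [0.0, -0.0, -1.0]]
force: [0.1, -0.0, -0.1]
opening: 1.002
grasp_force: 0.0
```

>>> {"method": "step_arm", "body": {"steps": [[0, 0, 0.004, 0, 0, 0, -1], [0, 0, 0.004, 0, 0, 0, -1], [0, 0, 0.004, 0, 0, 0, -1]]}}

```text
time_s: 12.17
position: [0.5758, -0.0168, 0.0696]
tcp_rot: [[-0.741, 0.672, -0.0], [0.672, 0.741, 0.0], [0.0, -0.0, -1.0]]
force: [0.4, -1.0, -0.2]
opening: 1.003
grasp_force: 0.0
```

>>> {"method": "step_arm", "body": {"steps": [[0, 0, 0.004, 0, 0, 0, -1], [0, 0, 0.004, 0, 0, 0, -1], [0, 0, 0.004, 0, 0, 0, -1]]}}

```text
time_s: 12.42
position: [0.5758, -0.0168, 0.0684]
tcp_rot: [[-0.741, 0.672, -0.0], [0.672, 0.741, 0.0], [0.0, -0.0, -1.0]]
force: [0.6, 0.2, 0.6]
opening: 1.001
grasp_force: 0.0
```

>>> {"method": "step_arm", "body": {"steps": [[0, 0, 0.004, 0, 0, 0, -1], [0, 0, 0.004, 0, 0, 0, -1], [0, 0, 0.004, 0, 0, 0, -1]]}}

```text
time_s: 12.67
position: [0.5758, -0.0168, 0.0672]
tcp_rot: [[-0.741, 0.672, -0.0], [0.672, 0.741, 0.0], [0.0, -0.0, -1.0]]
force: [-0.1, 0.6, 0.2]
opening: 1.0
grasp_force: 0.0
```

>>> {"method": "step_arm", "body": {"steps": [[0, 0, 0.004, 0, 0, 0, -1], [0, 0, 0.004, 0, 0, 0, -1]]}}

```text
time_s: 12.83
position: [0.5757, -0.0168, 0.0659]
tcp_rot: [[-0.741, 0.672, -0.0], [0.672, 0.741, 0.0], [0.0, -0.0, -1.0]]
force: [-0.5, 0.4, -0.0]
opening: 0.997
grasp_force: 0.0
```

>>> {"method": "step_arm", "body": {"steps": [[0, 0, 0.004, 0, 0, 0, -1], [0, 0, 0.004, 0, 0, 0, -1]]}}

```text
time_s: 13.0
position: [0.5757, -0.0168, 0.0647]
tcp_rot: [[-0.741, 0.672, -0.0], [0.672, 0.741, 0.0], [0.0, -0.0, -1.0]]
force: [0.4, 0.1, 0.2]
opening: 0.998
grasp_force: 0.0
```

Run:
```python
from h import *
s=read_state();print(s["position"],s["force"],s["tau"])
d=cam("scene");save(d,"w1")
H=hsv(d)
# dark fingertip pixels left finger: columns of predicted place
M=np.array(s["tcp_rot"])
for sg in(1,-1):
  for o in(0,.025): 
    p=np.array(s["position"])+sg*.051*M[:,1]+np.array([0,0,-o]); print(sg,o,p.round(3),proj(d,p).round(1))
v=H[195:245,225:300,2]; print(v[10:50:2,2:40:2])
```

```text
[ 0.57571931 -0.01676928  0.06468422] [0.39232028 0.12366254 0.17833478] [-1.18356742e-02 -4.35102832e+01 -1.12453777e+01  4.23503996e-03
  5.94462175e-02  7.55941323e-05]
1 0 [0.61  0.021 0.065] [289.7 231.7]
1 0.025 [0.61  0.021 0.04 ] [289.5 237.5]
-1 0 [ 0.541 -0.055  0.065] [251.8 217.2]
-1 0.025 [ 0.541 -0.055  0.04 ] [252.3 223.1]
[[177 177 176 176 154 113  75  54  97  90  94 135 135 129 114 152 172 160
  115]
 [177 178 177 182 183 183 172 148 119 165  84  40  80 109 149 139 125 130
  148]
 [184 184 185 185 184 183 182 179 176 179 137  32  41  29  95 152 133 141
  143]
 [185 183 180 178 178 179 181 182 184 189 173  54  40  20  70 126  91  93
  106]
 [181 181 183 185 189 191 190 190 188 186 179  79  33  22  44  88  89  99
  143]
 [191 191 190 189 187 184 182 181 180 180 176  89  40  28  75  86 135 174
  185]
 [185 183 182 180 181 181 179 178 177 178 174 104  45  56  80 128 180 187
  187]
 [181 179 180 180 178 176 177 174 171 170 167 157 138 152 142 180 187 186
  187]
 [175 174 175 172 171 168 167 167 168 169 170 168 168 168 174 186 188 186
  187]
 [169 168 171 169 171 171 170 1
[... 160 characters left out ...]
 173 171 167 166 167 172 186 186 185 185 186
  189]
 [179 176 174 172 167 167 166 167 168 169 171 172 183 186 185 186 186 188
  186]
 [167 166 167 168 170 173 171 172 170 170 168 176 185 187 185 184 187 186
  184]
 [172 171 170 171 170 170 170 170 169 169 172 185 185 185 186 185 189 186
  182]
 [173 173 172 172 173 171 172 171 170 169 179 188 187 184 184 186 187 184
  181]
 [175 174 175 173 172 171 170 174 175 180 187 186 187 186 185 188 185 182
  183]
 [174 173 174 173 177 180 185 187 188 188 189 187 187 185 188 188 184 181
  186]
 [179 179 183 188 188 190 188 188 188 187 187 186 186 186 188 184 181 184
  188]
 [188 189 189 189 188 187 186 184 183 181 184 185 186 190 186 184 181 187
  188]]
```

>>> {"method": "step_arm", "body": {"steps": [[0, 0, 0.004, 0, 0, 0, -1], [0, 0, 0.004, 0, 0, 0, -1]]}}

```text
time_s: 13.22
position: [0.5757, -0.0168, 0.0635]
tcp_rot: [[-0.741, 0.672, -0.0], [0.672, 0.741, 0.0], [0.0, -0.0, -1.0]]
force: [0.1, -0.2, -0.7]
opening: 0.999
grasp_force: 0.0
```

>>> {"method": "step_arm", "body": {"steps": [[0, 0, 0.004, 0, 0, 0, -1], [0, 0, 0.004, 0, 0, 0, -1]]}}

```text
time_s: 13.38
position: [0.5758, -0.0168, 0.0623]
tcp_rot: [[-0.741, 0.672, -0.0], [0.672, 0.741, 0.0], [0.0, -0.0, -1.0]]
force: [0.1, -0.2, -0.2]
opening: 1.0
grasp_force: 0.0
```

>>> {"method": "step_arm", "body": {"steps": [[0, 0, 0.004, 0, 0, 0, -1], [0, 0, 0.004, 0, 0, 0, -1]]}}

```text
time_s: 13.55
position: [0.5757, -0.0168, 0.0611]
tcp_rot: [[-0.741, 0.672, -0.0], [0.672, 0.741, 0.0], [0.0, -0.0, -1.0]]
force: [0.4, -0.7, 0.4]
opening: 1.001
grasp_force: 0.0
```

>>> {"method": "step_arm", "body": {"steps": [[0, 0, 0.004, 0, 0, 0, -1], [0, 0, 0.004, 0, 0, 0, -1]]}}

```text
time_s: 13.72
position: [0.5757, -0.0168, 0.0599]
tcp_rot: [[-0.741, 0.672, -0.0], [0.672, 0.741, 0.0], [0.0, -0.0, -1.0]]
force: [0.3, 0.9, -1.1]
opening: 1.001
grasp_force: 0.0
```

>>> {"method": "step_arm", "body": {"steps": [[0, 0, 0.004, 0, 0, 0, -1], [0, 0, 0.004, 0, 0, 0, -1]]}}

```text
time_s: 13.88
position: [0.5757, -0.0168, 0.0587]
tcp_rot: [[-0.741, 0.672, -0.0], [0.672, 0.741, 0.0], [0.0, -0.0, -1.0]]
force: [-0.0, 0.4, -0.7]
opening: 1.002
grasp_force: 0.0
```

>>> {"method": "step_arm", "body": {"steps": [[0, 0, 0.004, 0, 0, 0, -1], [0, 0, 0.004, 0, 0, 0, -1]]}}

```text
time_s: 14.05
position: [0.5759, -0.0168, 0.0584]
tcp_rot: [[-0.741, 0.672, 0.0], [0.672, 0.741, -0.0], [-0.0, 0.0, -1.0]]
force: [-1.4, -0.4, 5.4]
opening: 1.003
grasp_force: 2.2
```

Run:
```python
from h import *
s=read_state();d=cam("scene");H=hsv(d);print(s["position"][2]);print(H[205:235:2,240:262:2,2])
```

```text
0.05835998216269402
[[ 53  64  69 105 133  93  62  44 156 177 140]
 [ 66  55  77  96  93 140 140 129 124 153 154]
 [171 133 140 154  46  44  81 111 139 138 122]
 [182 184 187 188  85  37  27  33  85 104 136]
 [190 190 187 183 137  39  26  21  70  88  92]
 [181 180 180 179 148  38  35  27  71  92 140]
 [179 179 176 177 152  41  35  46  93 164 186]
 [175 173 171 169 156  68  52 117 162 186 188]
 [167 166 167 170 169 165 155 166 182 187 187]
 [169 167 168 167 169 170 172 180 185 187 186]
 [170 173 175 175 174 173 174 185 186 185 185]
 [174 171 170 166 167 168 181 186 187 185 185]
 [167 168 169 172 172 177 185 187 185 185 187]
 [172 170 169 169 170 183 187 187 186 185 188]
 [171 171 169 170 178 187 187 186 185 186 186]]
```

>>> {"method": "step_arm", "body": {"steps": [[0, 0, -0.0055, 0, 0, 0, -1], [0, 0, -0.0055, 0, 0, 0, -0.4], [0, 0, -0.0055, 0, 0, 0, -0.4], [0, 0, -0.0055, 0, 0, 0, -0.4], [0, 0, -0.0055, 0, 0, 0, -0.4], [0, 0, -0.0055, 0, 0, 0, -0.4], [0, 0, -0.0055, 0, 0, 0, -0.4]]}}

```text
time_s: 14.68
position: [0.5757, -0.0168, 0.0591]
tcp_rot: [[-0.741, 0.672, -0.0], [0.672, 0.741, 0.0], [0.0, -0.0, -1.0]]
force: [-1.1, -0.3, -0.3]
opening: 0.741
grasp_force: 30.0
```

Run:
```python
from plan import *
plan([])
s=read_state();print(s["opening"],s["grasp_force"])
d=cam("scene");L,b=lidblue(d,"scene");print(rect(plane(d,big(L),.073)),L.sum())
```

```text
now [ 0.5757 -0.0168  0.0591] theta 137.8 F [-1.1 -0.3 -0.3] t 14.6833 j1,j6 [-13. -61.]
0.7410076443968112 29.999733567237854
[598.7 -36.4  91.1  66.4 -42. ] 821
```

>>> {"method": "step_arm", "body": {"steps": [[0, 0, 0, 0, 0, -0.1, -0.4], [0, 0, 0, 0, 0, -0.22, -0.4], [0, 0, 0, 0, 0, -0.34, -0.4], [0, 0, 0, 0, 0, -0.46, -0.4], [0, 0, 0, 0, 0, -0.58, -0.4], [0, 0, 0, 0, 0, -0.7, -0.4], [0, 0, 0, 0, 0, -0.8, -0.4], [0, 0, 0, 0, 0, -0.88, -0.4]]}}

```text
time_s: 15.4
position: [0.5757, -0.0167, 0.0592]
tcp_rot: [[-0.999, 0.042, -0.0], [0.042, 0.999, 0.0], [0.0, 0.0, -1.0]]
force: [-0.1, 0.3, -1.1]
opening: 0.742
grasp_force: 30.0
```

Run:
```python
from plan import *
plan([(.478,-.04,.0591,177.4)])
s=read_state();print(s["opening"],s["grasp_force"])
d=cam("scene");L,b=lidblue(d,"scene");P=plane(d,big(L),.073);print(rect(P),L.sum(),P.max(0),P.min(0))
```

```text
now [ 0.5757 -0.0167  0.0592] theta 177.61 F [-0.1  0.3 -1.1] t 15.4 j1,j6 [ -13. -100.]
(0.478, -0.04, 0.0591, 177.4) -> [0.3221, -0.0911, 0.0003] [0.0002, -0.0005, 0.0047] rows 2.4
0.7424710525901937 29.998911023139954
[612.1 -19.4  77.8  67.   -2.6] 746 [0.65160174 0.01511807] [ 0.57358193 -0.05381468]
```

>>> {"method": "step_arm", "body": {"steps": [[0.03, -0.008, 0, 0, 0, 0, -0.4], [0.07, -0.02, 0, 0, 0, 0, -0.4], [0.12, -0.034, 0, 0, 0, 0, -0.4], [0.17, -0.048, 0, 0, 0, 0, -0.4], [0.22, -0.062, 0, 0, 0, 0, -0.4], [0.265, -0.075, 0, 0, 0, 0, -0.4], [0.3, -0.085, 0, 0, 0, 0, -0.4], [0.322, -0.091, 0, 0, 0, 0, -0.4]]}}

```text
time_s: 16.12
position: [0.4756, -0.0395, 0.0593]
tcp_rot: [[-0.999, 0.047, -0.002], [0.047, 0.999, 0.001], [0.002, 0.001, -1.0]]
force: [-1.3, 0.2, -0.3]
opening: 0.736
grasp_force: 30.0
```

>>> {"method": "step_arm", "body": {"steps": [[0, 0, 0, 0, 0, 0, -0.4], [0, 0, 0, 0, 0, 0, -1], [0, 0, 0, 0, 0, 0, -1], [0, 0, 0, 0, 0, 0, -1], [0, 0, 0, 0, 0, 0, -1], [0, 0, 0, 0, 0, 0, -1]]}}

```text
time_s: 16.62
position: [0.4787, -0.0397, 0.0594]
tcp_rot: [[-0.999, 0.045, 0.001], [0.045, 0.999, -0.0], [-0.001, -0.0, -1.0]]
force: [-0.2, 0.2, 0.1]
opening: 0.978
grasp_force: 0.0
```

>>> {"method": "step_arm", "body": {"steps": [[0, 0, -0.1, 0, 0, 0, -1], [0, 0, -0.2, 0, 0, 0, -1], [0, 0, -0.2, 0, 0, 0, -1]]}}

```text
time_s: 16.87
position: [0.4815, -0.0405, 0.1232]
tcp_rot: [[-0.999, 0.045, 0.008], [0.045, 0.999, -0.003], [-0.009, -0.002, -1.0]]
force: [1.6, -0.1, 0.2]
opening: 0.996
grasp_force: 0.0
```

Run:
```python
from plan import *
plan([(.447,-.0385,.119,177.4),(.447,-.0385,.045,177.4)])
s=read_state();print(s["opening"])
d=cam("scene");L,b=lidblue(d,"scene");P=plane(d,big(L),.073);print(rect(P),L.sum(),P.max(0),P.min(0))
save(d,"x1");i=d["image"][130:250,180:340,::-1];cv2.imwrite("pics/x1c.png",cv2.resize(i,None,fx=4.5,fy=4.5,interpolation=cv2.INTER_CUBIC))
# deck front edge by scene view
print([ (proj(d,p)-[180,130])*4.5 for p in((.4605,-.04,.07),(.403,-.037,.073),(.447,-.0385-.05,.056),(.4605,-.1,.07))])
```

```text
now [ 0.4815 -0.0405  0.1232] theta 177.43 F [ 1.6 -0.1  0.2] t 16.8667 j1,j6 [ -18. -106.]
(0.447, -0.0385, 0.119, 177.4) -> [0.1151, 0.0015, 0.0131] [-0.003, 0.0109, 0.0007] rows 0.8
(0.447, -0.0385, 0.045, 177.4) -> [0.0, 0.0, 0.2467] [0.0, 0.0, 0.0] rows 1.8
0.9962890068951256
[477.3 -40.7 152.3  68.5  -2.2] 1213 [ 0.55418011 -0.00378864] [ 0.40016969 -0.07628171]
[array([309.83851406, 270.81228037]), array([288.82968472, 193.78782474]), array([223.18210409, 288.23028451]), array([206.94997863, 295.00312577])]
```

View pics/x1c.png

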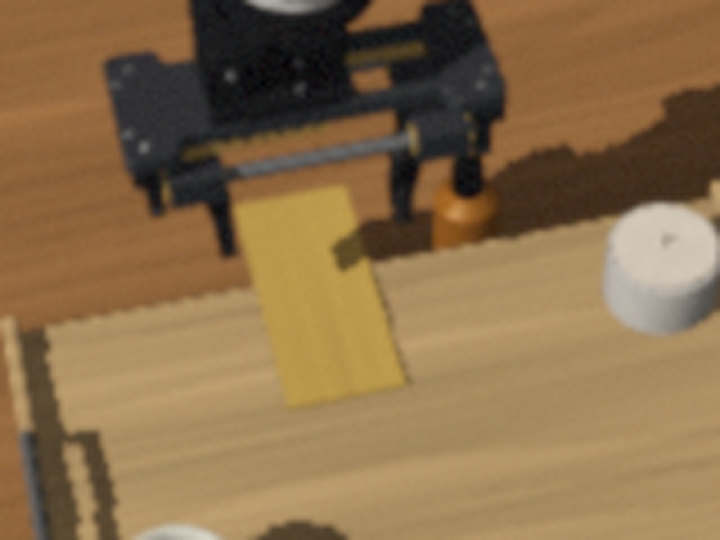

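The picture shows the lid square to the tray, its end sticking out past the front edge by about 60 mm (lid end at (290,195), deck edge at (310,275)). The flacon stands clear of the right finger. Next I grip the overhanging part across its width.

>>> {"method": "step_arm", "body": {"steps": [[0.05, -0.001, 0, 0, 0, 0, -1], [0.106, -0.002, 0, 0, 0, 0, -1], [0.106, -0.002, 0, 0, 0, 0, -1], [0.106, -0.002, 0.06, 0, 0, 0, -1], [0.106, -0.002, 0.13, 0, 0, 0, -1], [0.106, -0.002, 0.2, 0, 0, 0, -1], [0.106, -0.002, 0.247, 0, 0, 0, -1], [0.106, -0.002, 0.247, 0, 0, 0, -1]]}}

```text
time_s: 17.58
position: [0.4453, -0.0384, 0.0425]
tcp_rot: [[-0.999, 0.046, -0.005], [0.046, 0.999, 0.002], [0.005, 0.002, -1.0]]
force: [-0.6, 0.5, -0.1]
opening: 1.0
grasp_force: 0.0
```

>>> {"method": "step_arm", "body": {"steps": [[0, 0, 0, 0, 0, 0, -0.3], [0, 0, 0, 0, 0, 0, -0.4], [0, 0, 0, 0, 0, 0, -0.4], [0, 0, 0, 0, 0, 0, -0.4], [0, 0, 0, 0, 0, 0, -0.4], [0, 0, 0, 0, 0, 0, -0.4], [0, 0, 0, 0, 0, 0, -0.4]]}}

```text
time_s: 18.17
position: [0.4469, -0.039, 0.0459]
tcp_rot: [[-0.999, 0.045, 0.002], [0.045, 0.999, -0.001], [-0.002, -0.0, -1.0]]
force: [0.3, -0.0, 3.6]
opening: 0.743
grasp_force: 30.0
```

Run:
```python
from plan import *
plan([])
s=read_state();print(s["opening"],s["grasp_force"])
d=cam("scene");L,b=lidblue(d,"scene");P=plane(d,big(L),.073);print(rect(P),L.sum(),P.max(0),P.min(0))
```

```text
now [ 0.4469 -0.039   0.0459] theta 177.4 F [ 0.3 -0.   3.6] t 18.1667 j1,j6 [ -19. -107.]
0.74323492952287 29.9984809756279
[502.7 -42.  100.2  67.2  -2.1] 818 [ 0.55346053 -0.00738009] [ 0.45229213 -0.07704656]
```

>>> {"method": "step_arm", "body": {"steps": [[0, 0, -0.015, 0, 0, 0, -0.4], [0, 0, -0.03, 0, 0, 0, -0.4], [0, 0, -0.06, 0, 0, 0, -0.4], [0, 0, -0.1, 0, 0, 0, -0.4], [0, 0, -0.15, 0, 0, 0, -0.4], [0, 0, -0.2, 0, 0, 0, -0.4], [0, 0, -0.2, 0, 0, 0, -0.4]]}}

```text
time_s: 18.8
position: [0.4478, -0.0393, 0.1077]
tcp_rot: [[-0.999, 0.045, 0.005], [0.045, 0.999, -0.002], [-0.005, -0.001, -1.0]]
force: [-0.5, -0.5, -1.8]
opening: 0.745
grasp_force: 30.0
```

Run:
```python
from plan import *
plan([])
s=read_state();print(s["opening"],s["grasp_force"],s["moment"])
d=cam("scene");L,b=lidblue(d,"scene")
B=big(L);dz=s["position"][2]-.0455;q=cv2.boxPoints(cv2.minAreaRect(B));print(B.reshape(-1,2).max(0),q.round(1).tolist())
for e in(0,-.01,-.02,-.03): print(e,[proj(d,(.552+0*e,y,.073+dz+e)).round(1) for y in(-.012,-.077)])
save(d,"y1")
```

```text
now [ 0.4478 -0.0393  0.1077] theta 177.41 F [-0.5 -0.5 -1.8] t 18.8 j1,j6 [ -19. -107.]
0.7453465783681201 29.997189939022064 [ 0.05970426 -0.13524547  0.00894225]
[269 204] [[233.0, 174.60000610351562], [260.8999938964844, 166.60000610351562], [270.6000061035156, 200.5], [242.6999969482422, 208.5]]
0 [array([269.4, 198.5]), array([242.4, 205. ])]
-0.01 [array([269.4, 201.2]), array([242.7, 207.6])]
-0.02 [array([269.4, 203.8]), array([242.9, 210.2])]
-0.03 [array([269.5, 206.3]), array([243.2, 212.8])]
```

```bash
sed -i 's/if start/if start/' plan.py
python3 - <<'E'
from plan import *
plan([(.4469,-.039,.16,177.4),(.467,-.2,.16,182.2),(.4879,-.3743,.12,187.1),(.4879,-.3743,.07,187.1)])
E
```

```text
now [ 0.4473 -0.0391  0.1067] theta 177.4 F [-0.1 -0.3 -0.8] t 18.85 j1,j6 [ -19. -107.]
(0.4469, -0.039, 0.16, 177.4) -> [0.0006, 0.0002, -0.1778] [-0.0013, 0.0044, 0.0001] rows 1.3
(0.467, -0.2, 0.16, 182.2) -> [-0.0913, -0.5331, 0.0] [0.0, 0.0, -0.1067] rows 3.9
(0.4879, -0.3743, 0.12, 187.1) -> [-0.0473, -0.5832, 0.1333] [0.0, 0.0, -0.1089] rows 4.3
(0.4879, -0.3743, 0.07, 187.1) -> [0.0, 0.0, 0.1667] [0.0, 0.0, 0.0] rows 1.2
```

>>> {"method": "step_arm", "body": {"steps": [[0, 0, -0.06, 0, 0, 0, -0.4], [0, 0, -0.12, 0, 0, 0, -0.4], [0, 0, -0.18, 0, 0, 0, -0.4], [0, 0, -0.18, 0, 0, 0, -0.4]]}}

```text
time_s: 19.18
position: [0.4478, -0.0393, 0.1611]
tcp_rot: [[-0.999, 0.045, 0.004], [0.045, 0.999, -0.002], [-0.005, -0.001, -1.0]]
force: [0.4, -0.9, -0.8]
opening: 0.746
grasp_force: 30.0
```

>>> {"method": "step_arm", "body": {"steps": [[-0.008, -0.04, 0, 0, 0, -0.008, -0.4], [-0.02, -0.11, 0, 0, 0, -0.022, -0.4], [-0.034, -0.2, 0, 0, 0, -0.04, -0.4], [-0.05, -0.29, 0, 0, 0, -0.058, -0.4], [-0.065, -0.38, 0, 0, 0, -0.076, -0.4], [-0.078, -0.46, 0, 0, 0, -0.092, -0.4], [-0.088, -0.515, 0, 0, 0, -0.103, -0.4], [-0.0913, -0.5331, 0, 0, 0, -0.1067, -0.4]]}}

```text
time_s: 19.85
position: [0.4666, -0.2025, 0.1578]
tcp_rot: [[-0.999, -0.036, -0.0], [-0.036, 0.999, -0.0], [0.0, -0.0, -1.0]]
force: [0.1, 0.2, -1.2]
opening: 0.746
grasp_force: 30.0
```

>>> {"method": "step_arm", "body": {"steps": [[-0.004, -0.05, 0, 0, 0, -0.009, -0.4], [-0.01, -0.13, 0, 0, 0, -0.024, -0.4], [-0.018, -0.22, 0.01, 0, 0, -0.041, -0.4], [-0.026, -0.32, 0.03, 0, 0, -0.06, -0.4], [-0.034, -0.42, 0.06, 0, 0, -0.078, -0.4], [-0.041, -0.51, 0.09, 0, 0, -0.095, -0.4], [-0.046, -0.565, 0.12, 0, 0, -0.106, -0.4], [-0.0473, -0.583, 0.1333, 0, 0, -0.1089, -0.4]]}}

```text
time_s: 20.52
position: [0.4869, -0.3756, 0.1167]
tcp_rot: [[-0.993, -0.122, -0.001], [-0.122, 0.993, 0.001], [0.001, 0.001, -1.0]]
force: [0.4, 0.1, -0.9]
opening: 0.747
grasp_force: 30.0
```

>>> {"method": "step_arm", "body": {"steps": [[0, 0, 0.03, 0, 0, 0, -0.4], [0, 0, 0.08, 0, 0, 0, -0.4], [0, 0, 0.12, 0, 0, 0, -0.4], [0, 0, 0.12, 0, 0, 0, -0.4], [0, 0, 0.12, 0, 0, 0, -0.4]]}}

```text
time_s: 20.93
position: [0.4867, -0.3719, 0.0822]
tcp_rot: [[-0.992, -0.125, -0.002], [-0.125, 0.992, 0.003], [0.002, 0.003, -1.0]]
force: [0.1, -0.1, -0.2]
opening: 0.748
grasp_force: 30.0
```

Run:
```python
from plan import *
plan([(.4879,-.3743,.07,187.1)])
s=read_state();print(s["opening"],s["grasp_force"])
d=cam("scene");c=cam("top");save(d,"z1");save(c,"z1t")
a=d["image"][180:300,70:180,::-1];b=c["image"][180:300,380:490,::-1]
cv2.imwrite("pics/z.png",cv2.resize(np.hstack([a,b]),None,fx=3.6,fy=3.6,interpolation=cv2.INTER_CUBIC))
H=hsv(d);S=cv2.GaussianBlur(H[...,1].astype(np.float32),(3,3),0)
L=box_roi(H.shape[:2],70,180,180,300)&(H[...,0]>17)&(H[...,0]<26)&(S>133)&(H[...,2]>100)
L=cv2.morphologyEx(L.astype(np.uint8),cv2.MORPH_OPEN,np.ones((3,3)));B=big(L);print(L.sum());z=s["position"][2]+.0275
P=plane(d,B,z);print(rect(P),P.max(0),z)
```

```text
now [ 0.4867 -0.3719  0.0822] theta -172.84 F [ 0.1 -0.1 -0.2] t 20.9333 j1,j6 [ -48. -145.]
(0.4879, -0.3743, 0.07, 187.1) -> [-0.0032, -0.0086, 0.0406] [0.0039, -0.0025, 0.0014] rows 0.3
0.7475378174805138 29.997261464595795
1054
[ 544.9 -365.4   99.2   68.3    7.9] [ 0.59726506 -0.32705171] 0.10970251206774258
```

View pics/z.png

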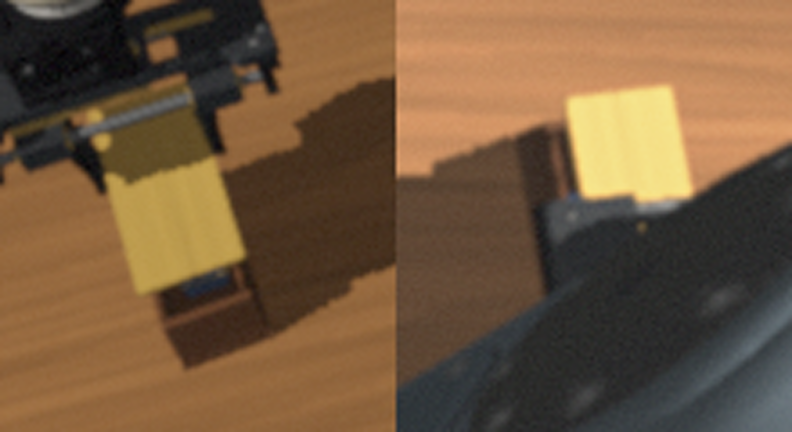

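The left tile shows the lid hanging straight over the box, with its far end at (190,280) and the box's end rim beyond it, case inside. The right tile agrees. Lower slowly, watching the force.

>>> {"method": "step_arm", "body": {"steps": [[0, 0, 0.015, 0, 0, 0, -0.4], [0, 0, 0.04, 0, 0, 0, -0.4], [0, 0, 0.07, 0, 0, 0, -0.4], [0, 0, 0.09, 0, 0, 0, -0.4], [0, 0, 0.1, 0, 0, 0, -0.4], [0, 0, 0.1, 0, 0, 0, -0.4], [0, 0, 0.1, 0, 0, 0, -0.4]]}}

```text
time_s: 21.62
position: [0.4872, -0.374, 0.0528]
tcp_rot: [[-0.992, -0.124, -0.001], [-0.124, 0.992, 0.001], [0.0, 0.001, -1.0]]
force: [0.5, 0.5, -1.2]
opening: 0.744
grasp_force: 30.0
```

>>> {"method": "step_arm", "body": {"steps": [[0, 0, 0.015, 0, 0, 0, -0.4], [0, 0, 0.03, 0, 0, 0, -0.4], [0, 0, 0.03, 0, 0, 0, -0.4], [0, 0, 0.03, 0, 0, 0, -0.4]]}}

```text
time_s: 21.95
position: [0.4871, -0.3738, 0.0439]
tcp_rot: [[-0.992, -0.124, -0.0], [-0.124, 0.992, 0.001], [0.0, 0.001, -1.0]]
force: [-0.1, -0.4, -1.0]
opening: 0.744
grasp_force: 30.0
```

```bash
cat >> h.py <<'E'
def lidbox(k,n,z):
    H=hsv(k);S=cv2.GaussianBlur(H[...,1].astype(np.float32),(3,3),0)
    r,t=((70,180,180,300),133) if n=="scene" else ((390,470,190,290),116)
    L=box_roi(H.shape[:2],*r)&(H[...,0]>17)&(H[...,0]<26)&(S>t)&(H[...,2]>100)
    L=cv2.morphologyEx(L.astype(np.uint8),cv2.MORPH_OPEN,np.ones((3,3)));B=big(L);P=plane(k,B,z)
    return rect(P),P.max(0),L.sum(),B
E
python3 - <<'E'
from plan import *
plan([]);s=read_state();print(s["opening"],s["grasp_force"],s["moment"])
d=cam("scene");save(d,"a1");print(lidbox(d,"scene",s["position"][2]+.0275)[:3],s["position"][2]+.0275)
E
```

```text
now [ 0.4871 -0.3738  0.0439] theta -172.9 F [-0.1 -0.4 -1. ] t 21.95 j1,j6 [ -48. -145.]
0.7437205131753888 29.997262358665466 [ 0.12885832 -0.12502295 -0.01829973]
(array([ 544.2, -367.3,  102.4,   68.7,    7.5]), array([ 0.59735023, -0.32805169]), np.uint64(1035)) 0.07140373895659033
```

>>> {"method": "step_arm", "body": {"steps": [[-0.002, 0, 0.01, 0, 0, 0, -0.4], [-0.003, 0, 0.02, 0, 0, 0, -0.4], [-0.003, 0, 0.02, 0, 0, 0, -0.4], [-0.003, 0, 0.02, 0, 0, 0, -0.4]]}}

```text
time_s: 22.33
position: [0.4881, -0.3738, 0.038]
tcp_rot: [[-0.992, -0.124, -0.0], [-0.124, 0.992, 0.0], [0.0, 0.001, -1.0]]
force: [-0.3, 1.1, -0.8]
opening: 0.744
grasp_force: 30.0
```

>>> {"method": "step_arm", "body": {"steps": [[0, 0, 0.008, 0, 0, 0, -0.4], [0, 0, 0.012, 0, 0, 0, -0.4], [0, 0, 0.012, 0, 0, 0, -0.4]]}}

```text
time_s: 22.58
position: [0.4881, -0.3738, 0.0343]
tcp_rot: [[-0.992, -0.124, -0.0], [-0.124, 0.992, 0.0], [0.0, 0.0, -1.0]]
force: [-0.7, 0.0, -1.8]
opening: 0.743
grasp_force: 30.0
```

>>> {"method": "step_arm", "body": {"steps": [[0, 0, 0.005, 0, 0, 0, -0.4], [0, 0, 0.005, 0, 0, 0, -0.4], [0, 0, 0.005, 0, 0, 0, -0.4]]}}

```text
time_s: 22.83
position: [0.4882, -0.3739, 0.0331]
tcp_rot: [[-0.992, -0.124, -0.0], [-0.124, 0.992, 0.0], [0.0, 0.0, -1.0]]
force: [0.4, 0.7, -0.6]
opening: 0.748
grasp_force: 30.0
```

>>> {"method": "step_arm", "body": {"steps": [[0, 0, 0.005, 0, 0, 0, -0.4], [0, 0, 0.005, 0, 0, 0, -0.4], [0, 0, 0.005, 0, 0, 0, -0.4]]}}

```text
time_s: 23.08
position: [0.4882, -0.374, 0.0316]
tcp_rot: [[-0.992, -0.124, 0.0], [-0.124, 0.992, -0.0], [-0.0, -0.0, -1.0]]
force: [0.2, -0.3, -0.8]
opening: 0.743
grasp_force: 30.0
```

Run:
```python
from plan import *
plan([]);s=read_state();print(s["moment"])
d=cam("scene");save(d,"a2")
for z in(.058,.0545):print(lidbox(d,"scene",z)[:3])
```

```text
now [ 0.4882 -0.374   0.0316] theta -172.9 F [ 0.2 -0.3 -0.8] t 23.0833 j1,j6 [ -48. -145.]
[ 0.14640852 -0.08643029  0.01490741]
(array([ 545. , -368. ,  100.4,   68.6,    7.7]), array([ 0.59770053, -0.32893437]), np.uint64(1000))
(array([ 542.5, -368.7,  100.8,   68.9,    7.7]), array([ 0.59543303, -0.32947642]), np.uint64(1000))
```

>>> {"method": "step_arm", "body": {"steps": [[0, 0, 0.005, 0, 0, 0, -0.4], [0, 0, 0.005, 0, 0, 0, -0.4], [0, 0, 0.005, 0, 0, 0, -0.4]]}}

```text
time_s: 23.38
position: [0.4884, -0.3741, 0.031]
tcp_rot: [[-0.992, -0.124, 0.0], [-0.124, 0.992, -0.001], [-0.0, -0.001, -1.0]]
force: [-1.3, 1.2, 5.2]
opening: 0.748
grasp_force: 30.0
```

>>> {"method": "step_arm", "body": {"steps": [[0, 0, 0.004, 0, 0, 0, -0.4], [0, 0, 0.004, 0, 0, 0, -0.4], [0, 0, 0.004, 0, 0, 0, -0.4]]}}

```text
time_s: 23.63
position: [0.4884, -0.3741, 0.0309]
tcp_rot: [[-0.992, -0.124, 0.001], [-0.124, 0.992, -0.001], [-0.0, -0.001, -1.0]]
force: [-3.0, 2.3, 11.4]
opening: 0.744
grasp_force: 30.0
```

>>> {"method": "step_arm", "body": {"steps": [[0, 0, -0.006, 0, 0, 0, -0.4], [0, 0, -0.006, 0, 0, 0, -0.4], [0, 0, -0.006, 0, 0, 0, -1], [0, 0, -0.006, 0, 0, 0, -1], [0, 0, -0.006, 0, 0, 0, -1], [0, 0, -0.006, 0, 0, 0, -1], [0, 0, -0.006, 0, 0, 0, -1], [0, 0, -0.006, 0, 0, 0, -1]]}}

```text
time_s: 24.3
position: [0.4882, -0.3739, 0.0305]
tcp_rot: [[-0.992, -0.124, -0.0], [-0.124, 0.992, 0.0], [0.0, 0.0, -1.0]]
force: [-0.1, -0.6, 0.5]
opening: 0.99
grasp_force: 0.0
```

>>> {"method": "step_arm", "body": {"steps": [[0, 0, -0.01, 0, 0, 0, -1], [0, 0, -0.05, 0, 0, 0, -1], [0, 0, -0.12, 0, 0, 0, -1], [0, 0, -0.22, 0, 0, 0, -1], [0, 0, -0.35, 0, 0, 0, -1], [0, 0, -0.48, 0, 0, 0, -1], [0, 0, -0.6, 0, 0, 0, -1], [0, 0, -0.6, 0, 0, 0, -1]]}}

```text
time_s: 24.97
position: [0.492, -0.3778, 0.2205]
tcp_rot: [[-0.992, -0.124, 0.012], [-0.124, 0.992, -0.013], [-0.01, -0.015, -1.0]]
force: [1.1, -0.5, 0.5]
opening: 0.999
grasp_force: 0.0
```

>>> {"method": "step_arm", "body": {"steps": [[0.1, 0.1, 0, 0, 0, 0, -1], [0.2, 0.2, 0, 0, 0, 0, -1], [0.3, 0.35, 0, 0, 0, 0, -1], [0.3, 0.5, 0, 0, 0, 0, -1], [0.3, 0.6, 0, 0, 0, 0, -1], [0.3, 0.6, 0, 0, 0, 0, -1], [0.3, 0.6, 0, 0, 0, 0, -1]]}}

```text
time_s: 25.55
position: [0.3756, -0.2039, 0.2115]
tcp_rot: [[-0.992, -0.126, -0.0], [-0.126, 0.992, 0.0], [0.0, 0.0, -1.0]]
force: [0.5, -0.6, 0.8]
opening: 0.999
grasp_force: 0.0
```

Run:
```python
from plan import *
plan([]);d=cam("scene");c=cam("top")
print(lidbox(d,"scene",.058)[:3]);print(lidbox(c,"top",.058)[:3])
a=d["image"][190:300,70:180,::-1];b=c["image"][180:290,380:490,::-1]
cv2.imwrite("pics/f.png",cv2.resize(np.hstack([a,b]),None,fx=3.6,fy=3.6,interpolation=cv2.INTER_CUBIC))
```

```text
now [ 0.3756 -0.2039  0.2115] theta -172.74 F [ 0.5 -0.6  0.8] t 25.55 j1,j6 [ -44. -141.]
(array([ 518.4, -371.5,  154. ,   68.3,    7.6]), array([ 0.59770053, -0.32893437]), np.uint64(1570))
(array([ 518.5, -369.2,  149.4,   68.9,    7.4]), array([ 0.5942211 , -0.32780042]), np.uint64(1894))
```

View pics/f.png

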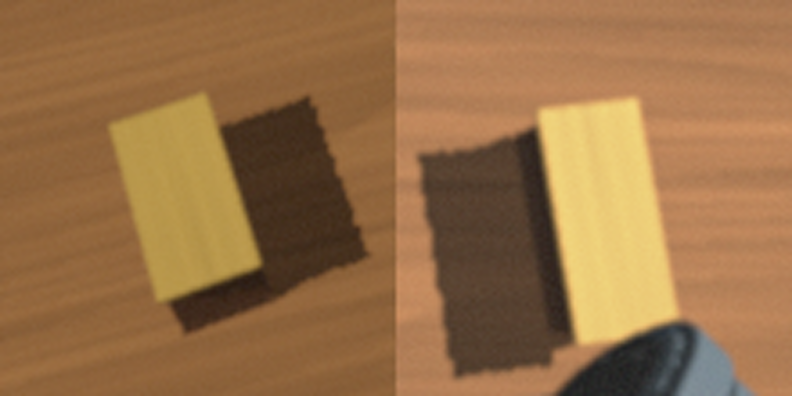

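Both tiles show the lid lying flat and square on the box, at about (518.5, −370) mm and 7.5°, against the box's (518, −371) mm and 7.1°. The arm is clear.

```bash
python3 -c "
from rig import *
print(hand_in())"
```

```text
the job is handed in; nothing more can be done
None
```

The job is handed in: the ring case is in the keepsake box, the lid lies flat and square on it, and I saw nothing else disturbed. It took about 26 s of the 64 s allowed, and the result of the judging was not shown.

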